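Sanitise two returned eyecups: load the wells, key on and hold

ROBOT

A 6-joint arm with a two-finger parallel gripper is mounted at the origin on the work surface. World frame = base frame: x ahead of the robot, y to its left, z up, the work surface at z = 0. Lengths are in m, angles in rad, forces in N, time in s.
With the tool pointing down it reaches from about 0.375 to 0.925 m from the base axis. Payload 5.7 kg.
Tool frame: the origin (TCP) lies midway between the tips of the shut fingers; the grasp point (between the pads) lies 19 mm behind it; z points along the fingers, y is the line along which they close (so a half turn about z gives the same grasp; the last joint's range is limited). The gripper opens to 88 mm and grips with 3 to 60 N. Pads are 20 mm wide; open, the fingers measure 115 mm over their backs; the gripper's body (75 mm by 178 mm) begins 61 mm behind the grasp point.
Start: joints at [1.203, 0.359, 1.51, -0, 1.272, -0.115], TCP at [0.15, 0.581, 0.223] pointing down, gripper open.
Joint ranges: [-2.97, 2.97], [-1.01, 2.36], [0.21, 2.38], [-0.96, 4.11], [0.2, 2.71], [-2.98, 2.98]. Speed limits (rad/s): [2.39, 2.39, 3.14, 3.14, 3.14, 3.14].

INTERFACE

Orientations are given as a rotation vector (axis times angle).
In Python, from rig import env, status, imaging, ticket gives the robot as it stands. Calls block until the motion is done:
- env.reach(position, orientation): joint-space move of the TCP to a pose.
- env.move_straight(position, feed=0.15, ori=None): straight line of the TCP; ori=None keeps the orientation; feed is the mean speed in m/s.
- env.goto_joints(angles): joint-space move.
- env.grip(opening): finger opening in m; the grip force is fixed at half the most; returns when the fingers have stopped.
- env.pause(seconds).
- env.ik(position, orientation): joint angles nearest the present ones, or None.
- status.get_state(): the state.
- imaging.snapshot(name): name is "scene" or "top" or "wrist"; returns a dict with "img" (400x640x3 uint8, red, green, blue), "fx", "fy", "cx", "cy" (pixels), "R" (3x3) and "t" (3): a world point X has camera coordinates R X + t; the wrist camera has in their place "T_tool_cam" (4x4, takes a point from camera to tool coordinates, whose origin is the TCP and whose axes are the flange's). Camera axes: x right, y down, z forward; pixel columns grow to the right and rows downward; lengths in m; the calibration is good to about 2 mm. A picture is of the moment at which its call begins: read the wrist's pose just before it. There is no depth.
A pose or a line that the arm cannot do raises env.PlanningError and nothing moves.
- ticket.close_job(): hands the job in; it is judged then, once.
Trained networks look in a picture, given as the dict that the camera call returned (one of the last four; its "shot" number tells which), for a name from the list of things; names that differ only in an ending like _2 or _b are one class to them, and where a whole thing is asked for, a point or a joint stands for the part that bears it (a point fixed in the world has none). Each returns a list of dicts, best first, with "conf" (0 to 1); they miss things now and then, are a little off and sometimes report something else, mostly with a low value. They report only what shows in the picture. A call takes as long as a camera call.
- imaging.boxes_of(picture, name): "location" ([x, y, z] in m, in world coordinates, good to about 4 mm: the middle of the surface that is visible of it).
- imaging.mark_of(picture, name): "location" ([x, y, z] in m, in world coordinates, good to about 4 mm: a listed point, or the origin of a listed thing).
The state is a dict: "time": time; "joint_positions": joint angles; "qd": joint speeds; "effort": joint torques, N m; "eef_pos": TCP position; "ee_rot": TCP orientation; "ft_force": force on the tool from outside, world axes, zero at the start; "torque": the same for the moment, N m; "grip_width": finger opening in m; "grasp_force": force on a finger pad.
Only numpy, scipy, OpenCV 4.12 (cv2) and the standard library are available. Lean on these libraries where they do the work, as an engineer would, in place of code of your own. Each camera call takes 0.05 s, during which the arm holds its last target. There are 200 camera calls.

TASK

Put the two black eyecups from the counter into the two wells of the sanitising dock, one after the other, flat on the well floor with the open cup side up, either one in either well. Then take the red key from its walnut block, push it fully home in the dock's lock past the sticky pins, turn it a quarter turn clockwise to the stop, and finish still gripping the key and holding it turned, because the switch springs back when let go. Leave the brass ring, the green filter, the slide viewer, the film can and the lens cap where they are.

Things in the scene. Friction and masses are not known exactly. Their poses are not given: they have to be found in the camera images.
- eyecup_a: Black rubber eyecup, stiff, round: foot flange 42 mm diameter and 7 mm high, above it a cup of 36 mm outer diameter, 30 mm high in all, open at the top (wall 3.5 mm, inner floor at 8 mm). Stands upright on the counter. 30 g. Origin: centre of its underside, z up.
- eyecup_b: A second eyecup, exactly like eyecup_a.
- dock: Sanitising dock, fixed to the counter, a flat box 100 mm (its x) by 240 mm (its y) by 50 mm high. White part (y -120 to +30 mm): two round wells. Blue part (y +30 to +120 mm): the lock. Origin: centre of its underside. Its x axis is the direction of the key slot at rest.
- well_a (a point): Centre of the floor of the first round well in the dock's deck: 46 mm diameter, 12 mm deep, floor 38 mm above the counter (violet disc). At dock x 0, y -80 mm.
- well_b (a point): Centre of the floor of the second well, like the first. At dock x 0, y -10 mm, so 70 mm from well_a.
- lock_mouth (a point): Centre of the key slot's mouth on the lock's vertical axis, on top of the brass plug, 53 mm above the counter (3 mm above the deck), at dock x 0, y +80 mm; fixed, with the dock's axes. Slot 13.5 by 5.5 mm, 32 mm deep, long side along the dock's x at rest. Two sprung sticky pins jut in from one narrow end, 9 and 16 mm down: passing them takes a push of some 8 to 20 N.
- plug (a joint): Turning angle of the brass lock plug (rad): 0 at rest (slot along the dock's x), grows clockwise seen from above, stop at 1.57. A spring turns it back (about 0.07 N m at the stop). The blade has play: the key leads the plug by up to about 0.2 rad.
- key: Key, red plastic bow on top, steel blade down. Bow 26 (key x) by 10 (key y) by 36 mm high; blade 12 (x) by 4 (y), 26 mm long, last 6 mm tapering to 7 by 2 mm. 40 g. Origin: the shoulder between bow and blade, on the axis; z up along the bow. Starts upright in the walnut block, shoulder on its top. Fits the lock either way round; fully home the shoulder rests on the plug.
- key_block: Walnut block, fixed, 50 by 50 by 34 mm high, with an upright slot 13.5 mm (its x) by 5.5 mm (its y) in the middle of its top, 29 mm deep, which holds the key. Origin: centre of its underside.
- mount_ring: Brass lens mount ring, 64 mm across, 10 mm high, lying flat; bystander, leave alone. Origin: centre of its underside.
- filter: Green glass filter in a steel rim, 58 mm across, 7 mm high, lying flat; bystander, leave alone. Origin: centre of its underside.
- viewer: Cream plastic slide viewer, 90 by 110 by 75 mm high; bystander, leave alone. Origin: centre of its underside.
- film_can: Black film can with grey lid, 34 mm across, 51 mm high, upright; bystander, leave alone. Origin: centre of its underside.
- lens_cap: Black lens cap, 62 mm across, 8 mm high, lying flat; bystander, leave alone. Origin: centre of its underside.

How it is judged:
By the outcome, as a careful person would: the job done as asked, in the order asked, and still so for the second after the job is handed in, while the arm keeps its last pose, push and grip.
It also fails if it takes over 72 s, if anything falls off the work surface, if the arm or the gripper's body presses on something with over 40 N, if the wrist force passes 120 N, or if a joint passes its speed limit or range.

## Working session

There is one attempt and no reset: what is moved stays moved. The work goes in short steps, each a Python script; the robot and the scene stay as the last script left them, time stands still between calls to the robot, and variables do not carry over. Pictures are saved under pics/ and viewed, at most 10 in all, crops included, and the job is handed in when it is done.

```bash
ls; mkdir -p pics; python3 - <<'E'
from rig import env,status,imaging
import cv2,numpy as np
for c in ("top","scene"):
    p=imaging.snapshot(c)
    cv2.imwrite(f"pics/{c}0.png",p["img"][:,:,::-1])
    for n in ["eyecup_a","well_a","well_b","lock_mouth","dock","key","key_block","mount_ring","filter","viewer","film_can","lens_cap"]:
        print(c,n,[(np.round(d["location"],4).tolist(),round(d["conf"],2)) for d in imaging.mark_of(p,n)][:4])
s=status.get_state();print(s["time"],s["eef_pos"],s["ee_rot"],s["ft_force"])
E
```

```text
pics
top eyecup_a [([0.4312, 0.0276, -0.0029], 0.59), ([0.5131, 0.2818, 0.0014], 0.49)]
top well_a [([0.604, -0.0667, 0.0395], 0.78), ([0.6092, 0.0013, 0.037], 0.75), ([0.5357, -0.3272, 0.0352], 0.73)]
top well_b [([0.604, -0.0667, 0.0395], 0.78), ([0.6092, 0.0013, 0.037], 0.75), ([0.5357, -0.3272, 0.0352], 0.73)]
top lock_mouth [([0.6114, 0.092, 0.0514], 0.73)]
top dock [([0.609, 0.0165, -0.0032], 0.85), ([0.5387, -0.3252, 0.0333], 0.54)]
top key [([0.5373, -0.3235, 0.034], 0.55)]
top key_block [([0.5387, -0.3276, 0.001], 0.75)]
top mount_ring [([0.6862, 0.2774, -0.0007], 0.83), ([0.6045, -0.0652, 0.0402], 0.46)]
top filter [([0.6378, -0.3202, 0.0006], 0.8), ([0.4311, 0.0255, 0.0019], 0.61)]
top viewer [([0.8109, 0.0077, -0.0008], 0.98), ([0.6381, -0.3183, 0.0017], 0.72), ([0.6065, 0.0139, -0.0004], 0.4), ([0.607, 0.0014, 0.0374], 0.37)]
top film_can [([0.7594, 0.2315, 0.0021], 0.62)]
top lens_cap [([0.7485, -0.2541, -0.0034], 0.67)]
scene eyecup_a [([0.437, 0.025, -0.0008], 0.73), ([0.5109, 0.2863, -0.002], 0.47)]
scene well_a [([0.6057, -0.0683, 0.0371], 0.94)]
scene well_b [([0.6057, -0.0683, 0.0371], 0.94)]
scene lock_mouth [([0.6109, 0.0935, 0.056], 0.62)]
scene dock [([0.6089, 0.0099, -0.0051], 0.85)]
scene key [([0.5388, -0.3302, 0.038], 0.43)]
scene key_block [([0.5389, -0.3242, 0.0004], 0.92)]
scene mount_ring [([0.6833, 0.2832, -0.0007], 0.45)]
scene filter [([0.6342, -0.3171, -0.0072], 0.65)]
scene viewer [([0.8048, 0.0102, -0.0001], 0.91)]
scene film_can [([0.7514, 0.2299, -0.0038], 0.61)]
scene lens_cap [([0.7454, -0.2525, 0.0009], 0.87), ([0.8056, 0.0148, -0.0027], 0.7)]
1.3 [0.1500665  0.58089548 0.22263769] [-3.96090322e-01 -3.11647975e+00  1.70545355e-04] [ 0.49732322  0.26527259 -0.54390408]
```

View pics/top0.png

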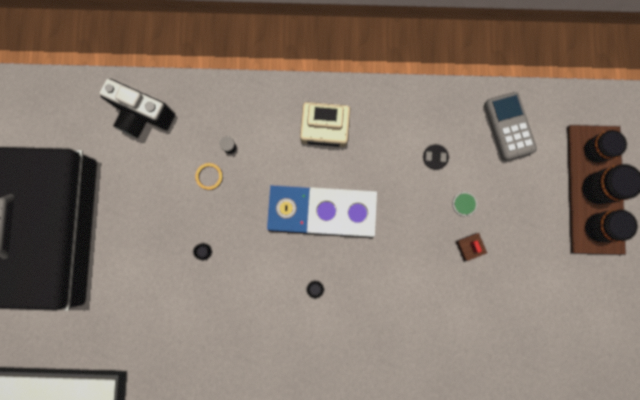

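View pics/scene0.png

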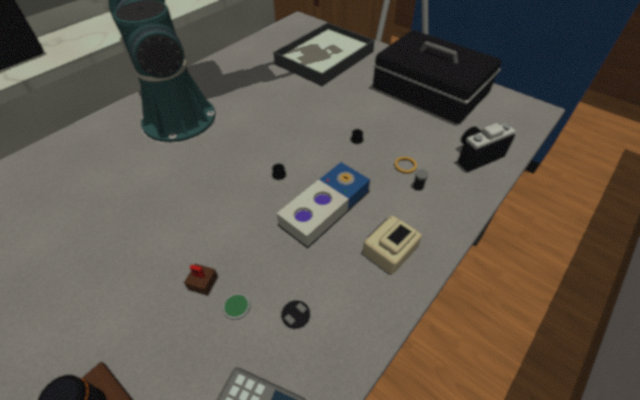

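The top view shows cups at px (202,251) and (315,289), the dock centred near (322,211) with its lock on the left, and the key block rotated at (471,247). The networks agree with that. The other detections, such as a "well" at the key, are false. Next I hover with the wrist camera.

```bash
cat > h.py <<'E'
from rig import env,status,imaging,ticket
import cv2,numpy as np
from scipy.spatial.transform import Rotation as Ro
def ori(a): return (Ro.from_euler('z',a)*Ro.from_euler('x',np.pi)).as_rotvec()  # closing axis at a+90deg
def st(): return status.get_state()
def snap(name=None):
    s=st(); p=imaging.snapshot("wrist"); T=np.eye(4); T[:3,:3]=Ro.from_rotvec(s["ee_rot"]).as_matrix(); T[:3,3]=s["eef_pos"]
    p["W"]=T@p["T_tool_cam"]
    if name: cv2.imwrite(f"pics/{name}.png",p["img"][:,:,::-1])
    return p
def unproj(p,uv,z):
    uv=np.atleast_2d(uv).astype(float); W=p["W"]
    d=np.c_[(uv[:,0]-p["cx"])/p["fx"],(uv[:,1]-p["cy"])/p["fy"],np.ones(len(uv))]@W[:3,:3].T
    return W[:3,3]+d*((z-W[2,3])/d[:,2])[:,None]
def proj(p,X):
    c=(np.atleast_2d(X)-p["W"][:3,3])@p["W"][:3,:3]
    return np.c_[c[:,0]/c[:,2]*p["fx"]+p["cx"],c[:,1]/c[:,2]*p["fy"]+p["cy"]]
def marks(p,*ns):
    for n in ns: print(n,[(np.round(d["location"],4).tolist(),round(d["conf"],2)) for d in imaging.mark_of(p,n)][:3])
E
python3 - <<'E'
from h import *
A=np.deg2rad(177)   # closing about along... a+90
im=[]
print(st()["eef_pos"])
for a in (0,np.pi/2,-np.pi/2,np.pi): print(a,env.ik([0.6,0,0.2],ori(a)))
for nm,xy,ns in [("c1",(0.512,0.284),["eyecup_a"]),("c2",(0.433,0.027),["eyecup_a"]),("d",(0.607,0.012),["well_a","lock_mouth","dock"]),("k",(0.538,-0.326),["key","key_block"])]:
    env.reach([*xy,0.25],ori(np.pi/2)) if env.ik([*xy,0.25],ori(np.pi/2)) is not None else env.reach([*xy,0.25],ori(-np.pi/2))
    p=snap("w"+nm); im.append(p["img"]); print(nm,st()["time"],st()["eef_pos"]); marks(p,*ns)
    np.save("pics/w"+nm+"_W.npy",p["W"])
print(p["T_tool_cam"].round(4),p["fx"],p["cx"],p["cy"])
m=np.vstack([np.hstack(im[:2]),np.hstack(im[2:])]); cv2.imwrite("pics/m.png",cv2.resize(m,(800,500))[:,:,::-1])
E
```

```text
[0.1500665  0.58089548 0.22263769]
0 [-1.15087221e-01  3.79379340e-01  1.53796544e+00 -4.44089210e-16
  1.22424787e+00  1.45570911e+00]
1.5707963267948966 [-1.15087221e-01  3.79379340e-01  1.53796544e+00 -4.44089210e-16
  1.22424787e+00 -1.15087221e-01]
-1.5707963267948966 None
3.141592653589793 [-0.11508722  0.37937934  1.53796544  0.          1.22424787 -1.68588355]
c1 3.0667 [0.51132323 0.28494696 0.24991902]
eyecup_a [([0.5139, 0.285, 0.0022], 0.95)]
c2 4.2167 [0.43391199 0.02782525 0.25022364]
eyecup_a [([0.4319, 0.0253, 0.0017], 0.91)]
d 5.05 [0.60523372 0.01263726 0.24964649]
well_a [([0.6083, -0.0663, 0.0356], 0.89), ([0.607, -0.0, 0.0398], 0.59)]
lock_mouth [([0.6153, 0.0928, 0.0544], 0.59)]
dock [([0.6113, 0.0141, 0.0019], 0.69)]
k 6.55 [ 0.53855483 -0.32461511  0.25006323]
key [([0.5417, -0.3314, 0.0345], 0.68)]
key_block [([0.5357, -0.3307, -0.0023], 0.86)]
[[-1.000e-04 -9.558e-01 -2.940e-01  8.010e-02]
 [ 1.000e+00  0.000e+00 -5.000e-04  1.200e-03]
 [ 5.000e-04 -2.940e-01  9.558e-01 -1.619e-01]
 [ 0.000e+00  0.000e+00  0.000e+00  1.000e+00]] 278.68356305483286 317.83038868864725 196.73476847994553
```

View pics/m.png

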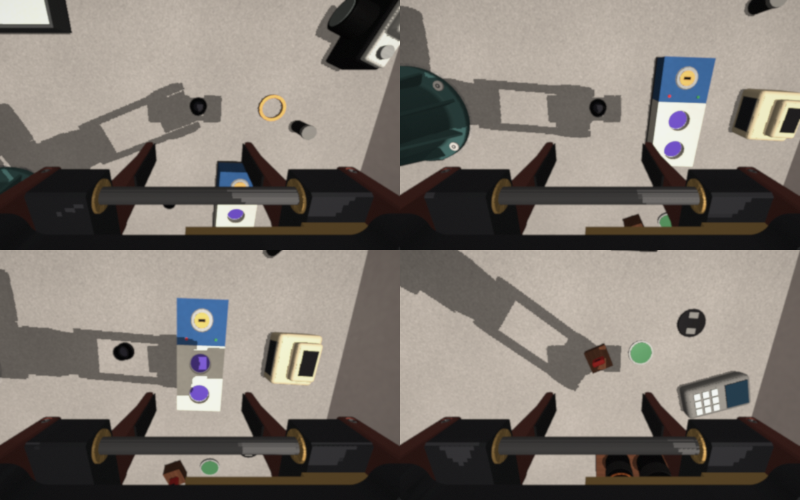

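The wrist views show the camera ahead of the fingers and tilted back, with its nadir at about row 111. I'll centre cup 2 with two perpendicular squeezes, which fixes its position relative to the tool. Then I'll use it to calibrate the camera in a nadir view, and measure the wells, lock and key the same way.

```bash
cat >> h.py <<'E'
Q=np.pi/2
def nadir(xy,z,name=None):   # put the camera straight above xy, yaw Q
    env.reach([xy[0],xy[1]-0.080,z],ori(Q)); env.pause(0.3); return snap(name)
def blob(p,mask,z):
    n,l,s,c=cv2.connectedComponentsWithStats(mask.astype(np.uint8))
    u=np.array([p["cx"],111.]); ok=[i for i in range(1,n) if s[i,4]>150 and np.hypot(*(c[i]-u))<60]
    i=max(ok,key=lambda i:s[i,4]); m=(l==i).astype(np.uint8)
    h=cv2.convexHull(max(cv2.findContours(m,0,1)[0],key=len)); M=cv2.moments(h)
    g=[M["m10"]/M["m00"],M["m01"]/M["m00"]]
    return unproj(p,g,z)[0],s[i,4],h
E
python3 - <<'E'
from h import *
c=np.array([0.432,0.0262])
env.grip(0.06)
for a in (0,Q):
    env.reach([*c,0.06] if a==0 else [*c,0.05],ori(a)); env.move_straight([*c,0.016],feed=0.1); env.grip(0.02); env.pause(.15)
    s=st(); print(a,s["eef_pos"],s["grip_width"],s["grasp_force"],s["ft_force"],s["time"])
    e=s["eef_pos"][:2]
    env.grip(0.06)
    env.move_straight([*c,0.05],feed=0.15)
s0=e
p=nadir(e,0.14,"cal"); v,A,h=blob(p,p["img"].max(2)<45,0.022)
print("cup tcp",e,"cam",v,A,cv2.minEnclosingCircle(h))
hs=cv2.cvtColor(p["img"],cv2.COLOR_RGB2HSV)
im=[p["img"]]
for n,t in [("wB",(0.608,0.001)),("wA",(0.606,-0.067)),("lk",(0.613,0.0928)),("key",(0.54,-0.329))]:
    p=nadir(t,0.17,"n"+n); np.save(f"pics/n{n}.npy",p["W"]); im.append(p["img"]); print(n,st()["time"],st()["eef_pos"])
    hs=cv2.cvtColor(p["img"],cv2.COLOR_RGB2HSV)
    try:
        if n[0]=="w": print(blob(p,(abs(hs[...,0].astype(int)-130)<12)&(hs[...,1]>90),0.038)[:2])
    except Exception as x: print(x)
    marks(p,*{"wB":["well_b"],"wA":["well_a"],"lk":["lock_mouth"],"key":["key","key_block"]}[n])
cr=[cv2.resize(i[11:211,200:440],(400,300 if 0 else 333))[:290] for i in im[1:]]
m=np.vstack([np.hstack(cr[:2]),np.hstack(cr[2:])]); cv2.imwrite("pics/m2.png",m[:,:,::-1])
E
```

```text
0 [0.43234406 0.02614927 0.01640478] 0.03467043805029539 30.001162332482636 [-1.31445602 -0.68153536  6.49295799] 10.375
1.5707963267948966 [0.43233991 0.02615434 0.01636803] 0.03531510115988407 30.001770928502083 [-0.32874087 -0.88352876  6.48101792] 13.9
cup tcp [0.43233991 0.02615434] cam [0.43342898 0.02556333 0.022     ] 748 ((319.5, 113.0), 19.780139923095703)
wB 16.8583 [ 0.60720937 -0.07889745  0.17014806]
(array([0.60950777, 0.00184985, 0.038     ]), np.int32(1394))
well_b [([0.6065, -0.0679, 0.0397], 0.71), ([0.609, -0.0023, 0.0399], 0.71), ([0.5408, -0.3273, 0.0366], 0.65)]
wA 17.6333 [ 0.60600057 -0.14605332  0.1700129 ]
(array([ 0.60698112, -0.06809926,  0.038     ]), np.int32(1394))
well_a [([0.6053, 0.0009, 0.04], 0.96), ([0.6057, -0.0688, 0.0398], 0.88), ([0.4359, 0.0278, 0.0015], 0.66)]
lk 18.7167 [0.61310352 0.01159541 0.16997585]
lock_mouth [([0.6154, 0.0929, 0.0581], 0.59)]
key 20.6917 [ 0.54035334 -0.40841421  0.17004145]
key [([0.5407, -0.3283, 0.037], 0.61)]
key_block [([0.538, -0.3304, 0.0011], 0.87)]
```

View pics/m2.png

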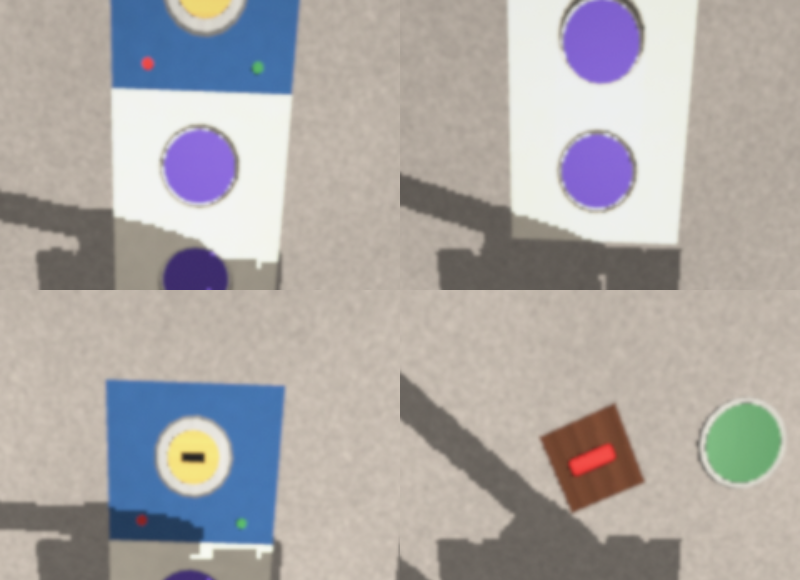

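```bash
python3 - <<'E'
from h import *
def ld(n):
    im=cv2.imread(f"pics/n{n}.png")[:,:,::-1]; return dict(img=im,W=np.load(f"pics/n{n}.npy"),fx=278.68356,fy=278.68356,cx=317.8304,cy=196.7348)
p=ld("lk"); hs=cv2.cvtColor(np.ascontiguousarray(p["img"]),cv2.COLOR_RGB2HSV).astype(int)
print("plug",blob(p,(abs(hs[...,0]-25)<8)&(hs[...,1]>90)&(hs[...,2]>120),0.053)[:2])
v,A,h=blob(p,(p["img"].max(2)<90)&(np.indices((400,640))[0]<140) if 0 else (hs[...,2]<100)&(abs(np.indices((400,640))[0]-111)<15)&(abs(np.indices((400,640))[1]-317)<15),0.053) if 0 else (None,None,None)
roi=np.zeros((400,640),bool); roi[95:130,295:340]=1
g=255-p["img"].max(2).astype(float); g[~roi]=0
ys,xs=np.nonzero((hs[...,2]<130)&roi); print("slot",len(xs),unproj(p,[xs.mean(),ys.mean()],0.053)[0])
p=ld("key"); hs=cv2.cvtColor(np.ascontiguousarray(p["img"]),cv2.COLOR_RGB2HSV).astype(int)
red=((hs[...,0]<6)|(hs[...,0]>174))&(hs[...,1]>150)&(hs[...,2]>120)
v,A,h=blob(p,red,0.07); w=unproj(p,h[:,0],0.07)[:,:2]; print("key",v,A,cv2.minAreaRect((w*1e3).astype(np.float32)))
bl=(hs[...,2]<140)&(hs[...,1]>90); v,A,h=blob(p,bl|red,0.034); w=unproj(p,h[:,0],0.034)[:,:2]; print("block",v,A,cv2.minAreaRect((w*1e3).astype(np.float32)))
im=cv2.imread("pics/cal.png"); print(im.max(2)[90:136:3,295:346:3])
s=st(); print(s["ft_force"],s["eef_pos"])
E
```

```text
plug (array([0.61212669, 0.09138555, 0.053     ]), np.int32(687))
slot 60 [0.6119905  0.09135493 0.053     ]
key [ 0.53888742 -0.32950564  0.07      ] 354 ((538.9083862304688, -329.656005859375), (26.57672119140625, 10.812758445739746), 22.210468292236328)
block [ 0.53875742 -0.32886979  0.034     ] 2317 ((538.6951293945312, -329.6461181640625), (48.32744598388672, 48.192527770996094), 22.644062042236328)
[[187 184 185 187 189 188 182 174 172 183 185 183 188 185 185 185 182]
 [187 187 181 181 182 156 108  57  48  63  85 157 184 186 183 183 185]
 [183 188 186 178 113  30  25  22  22  21  25  35  95 173 185 187 187]
 [185 186 182 111  27  20  14  16  18  16   7  20  26 104 181 181 182]
 [184 185 147  30  21  20  39  44  53  46  34  13  16  27 136 187 184]
 [185 182  86  23  18  38  55  61  61  61  59  38  11  19  73 184 188]
 [186 166  31  19  32  52  60  60  60  61  62  55  27  12  37 167 185]
 [190 168  30  15  39  59  60  60  61  60  60  61  28   9  25 146 184]
 [187 159  28  17  39  57  60  61  61  61  61  61  25  10  26 151 182]
 [188 169  39  18  36  56  58  60  60  60  60  57  29  11  30 161 183]
 [190 185  75  23  27  47  57  59  59  59  59  46  18  19  59 174 182]
 [185 187 137  25  19  32  43  55  58  57  47  31  12  24 128 183 183]
 [186 183 178  75  25  19  24  36  39  36  26  16  23  75 179 188 185]
 [189 182 182 167  77  25  26  19  18  16  21  23  85 169 184 187 183]
 [185 185 188 185 178 136  49  38  33  37  59 122 173 183 183 179 180]
 [184 187 185 188 188 188 182 179 171 172 182 185 188 185 184 181 181]]
[ 0.46911959  0.95876494 -0.60258432] [ 0.54014998 -0.40871104  0.17001877]
```

```bash
cat >> h.py <<'E'
def settle(xy,z,feed=0.1,n=2):   # correct steady-state error of the arm
    cmd=np.array([*xy,z],float); tgt=cmd.copy()
    for _ in range(n):
        env.move_straight(cmd,feed=feed); env.pause(.15); cmd=cmd+(tgt-st()["eef_pos"])
    return cmd
def lower(cmd,z_end,fmax,step=0.002,feed=0.03):
    f0=st()["ft_force"][2]
    while cmd[2]>z_end+1e-6:
        cmd=cmd.copy(); cmd[2]=max(z_end,cmd[2]-step); env.move_straight(cmd,feed=feed); s=st()
        if s["ft_force"][2]-f0>fmax: break
    print("low",s["eef_pos"].round(5),(s["ft_force"]-[0,0,f0]).round(1),s["torque"].round(2),round(s["time"],2)); return cmd
def place(c,w,grip_z=0.016):
    settle(c,grip_z,n=1); env.grip(0.02); env.pause(.1); s=st(); print("grasp",s["eef_pos"],s["grip_width"],s["ft_force"])
    env.move_straight([*c,0.11],feed=.25); env.reach([*w,0.11],ori(Q))
    cmd=settle(w,0.075); cmd=lower(cmd,0.0535,6)
    return cmd
E
python3 - <<'E'
from h import *
c=(0.43234,0.02615); env.grip(0.06); env.reach([*c,0.06],ori(Q))
place(c,(0.6059,-0.0675)); snap("p1"); s=st(); print(s["grip_width"],s["eef_pos"],s["time"])
E
```

```text
grasp [0.43247878 0.02613479 0.01617273] 0.03550164723080339 [-0.83884821  1.5723835   4.35931563]
low [ 0.60602 -0.06747  0.05419] [-1.1  0.8  6.3] [-0.03  0.33 -0.01] 29.19
0.035554295771181396 [ 0.6060196  -0.06746441  0.05419638] 29.2417
```

Contact came at 54.2 mm, so the cup base is on the well floor at 38 mm. I'll release it, check with a picture, then do the second cup.

```bash
python3 - <<'E'
from h import *
env.grip(0.05); env.move_straight([0.6059,-0.0675,0.11],feed=.25)
p=snap("p2"); marks(p,"eyecup_a")
c=(0.5128,0.2855)
env.grip(0.06); env.reach([*c,0.06],ori(0)); env.move_straight([*c,0.016],feed=.15); env.grip(0.02); env.grip(0.06)
env.move_straight([*c,0.05],feed=.2); env.reach([*c,0.05],ori(Q))
place(c,(0.6084,0.00245)); s=st(); print(s["grip_width"],s["eef_pos"],s["time"])
E
```

```text
eyecup_a [([0.607, -0.0676, 0.0409], 0.8)]
grasp [0.51277612 0.28551688 0.01622413] 0.035488839163341813 [-1.01521265 -0.10822877  4.19694885]
low [0.6085  0.00252 0.05421] [-2.4 -1.   6.2] [-0.05  0.39  0.02] 42.47
0.03547130324602223 [0.6085043  0.00252069 0.05421418] 42.4667
```

```bash
python3 - <<'E'
from h import *
env.grip(0.05); env.move_straight([0.6084,0.00245,0.12],feed=.3); snap("p3")
k=(0.5378,-0.3290); ak=np.deg2rad(202.4)
env.grip(0.03); env.reach([*k,0.10],ori(ak)); cmd=settle(k,0.085,feed=.2,n=1); env.move_straight([*k,0.038],feed=.12); env.pause(.1)
env.grip(0.0); env.pause(.1); s=st(); print("grasp",s["eef_pos"],s["grip_width"],s["ft_force"],s["torque"],s["time"])
zg=s["eef_pos"][2]
env.move_straight([*k,0.09],feed=.12); s=st(); print(s["grip_width"],s["ft_force"])
l=(0.6112,0.0922); al=np.deg2rad(178)
env.reach([*l,0.11],ori(al)); cmd=settle(l,0.0895,n=2); snap("p4"); print(st()["eef_pos"],st()["time"])
cmd=lower(cmd,0.078,8)
E
```

```text
grasp [ 0.53804964 -0.32916241  0.03847715] 0.010133375653686088 [-1.49778694  0.08819388  4.91317021] [ 0.13508101  0.13576934 -0.0149887 ] 47.625
0.00965179861500357 [-0.11468765 -0.13125916 -0.34585019]
[0.61079948 0.09255812 0.08915096] 50.7417
low [0.61107 0.09213 0.07789] [ 0.   0.1 -0.5] [-0.03  0.06 -0.01] 52.24
```

```bash
python3 - <<'E'
from h import *
cmd=np.array([*st()["eef_pos"]]); cmd[:2]=[0.6111,0.0921]
while cmd[2]>0.0545:
    cmd[2]-=0.002; env.move_straight(cmd,feed=.03); s=st(); print(s["eef_pos"].round(4),s["ft_force"].round(1),round(s["grip_width"],4))
    if s["ft_force"][2]>30: break
env.pause(.2); s=st(); print(s["eef_pos"],s["ft_force"],s["torque"],s["time"]); print("cmd",cmd); snap("p5")
E
```

```text
[0.611  0.0921 0.0757] [ 0.6  0.  -0. ] 0.0099
[0.611  0.0921 0.0737] [ 0.6 -0.1 -0.5] 0.0099
[0.6108 0.0921 0.0717] [-0.3 -0.4 -1. ] 0.0099
[0.6106 0.0921 0.0695] [-1.   0.9 -0.9] 0.01
[0.6106 0.0921 0.0677] [-3.1 -0.5  0.1] 0.01
[0.6107 0.0921 0.0656] [-2.4  0.4 -1.1] 0.0099
[0.6107 0.0921 0.0637] [-4.1  0.1  4. ] 0.0099
[0.6107 0.0921 0.0618] [-4.1  1.3  3.3] 0.0097
[0.6107 0.0922 0.06  ] [-5.2  1.2  4.5] 0.0096
[0.6107 0.0922 0.0581] [-5.3  0.2  7.3] 0.0098
[0.6108 0.0921 0.0573] [-8.1  0.2 15.4] 0.0101
[0.6113 0.0921 0.0568] [-10.8  -0.6  25.8] 0.0096
[0.61131395 0.09212762 0.05681348] [-11.38589138  -0.51681155  26.89603018] [-0.04027897  1.96285225  0.06720127] 55.4417
cmd [0.6111     0.0921     0.05388852]
```

```bash
python3 - <<'E'
from h import *
t0=st()["time"]
for d in (15,30,45,60,75,88,94,98,102,106):
    env.move_straight([0.6109,0.0921,0.0555],feed=.15,ori=ori(np.deg2rad(178-d))); s=st()
    a=np.rad2deg(Ro.from_rotvec(s["ee_rot"]).as_euler('zyx')[0])
    print(d,round(a,1),s["eef_pos"].round(4),s["ft_force"].round(1),s["torque"].round(3),round(s["time"],2))
    if s["time"]-t0>8 or (d>88 and abs(s["torque"][2])>1.2): break
p=snap("p6"); q=imaging.snapshot("top"); sc=imaging.snapshot("scene")
cv2.imwrite("pics/m3.png",np.vstack([cv2.resize(p["img"],(480,300)),cv2.resize(sc["img"][90:290,220:420],(480,300))*1])[:,:,::-1]); print(st()["time"])
E
```

```text
15 -163.0 [0.6112 0.0921 0.0569] [-7.  -0.2 12.9] [ 0.025  1.227 -0.012] 55.9
30 -148.0 [0.6112 0.0921 0.0569] [-6.7  0.4 14.1] [-0.015  1.328  0.003] 56.31
45 -133.0 [0.6113 0.0922 0.0569] [-6.6 -0.2 13.8] [-0.04   1.28   0.042] 56.72
60 -118.0 [0.6113 0.0922 0.0569] [-6.4 -0.2 13.6] [-0.083  1.348  0.054] 57.12
75 -103.0 [0.6113 0.0922 0.057 ] [-6.5  0.  13.3] [-0.075  1.352  0.015] 57.53
88 -90.0 [0.6114 0.0922 0.057 ] [-7.   1.  14.3] [-0.114  1.303  0.047] 57.91
94 -84.0 [0.6116 0.0922 0.0569] [-6.2 -0.5 13.9] [-0.083  1.192  0.124] 58.17
98 -80.0 [0.6114 0.0922 0.057 ] [-6.7  1.2 14.2] [-0.008  1.354  0.101] 58.42
102 -76.0 [0.6112 0.0922 0.0569] [-6.2  1.2 14. ] [-0.071  1.47   0.183] 58.67
106 -72.0 [0.6112 0.0923 0.0569] [-7.1  0.5 14.5] [0.006 1.485 0.349] 58.92
59.0667
```

View pics/m3.png

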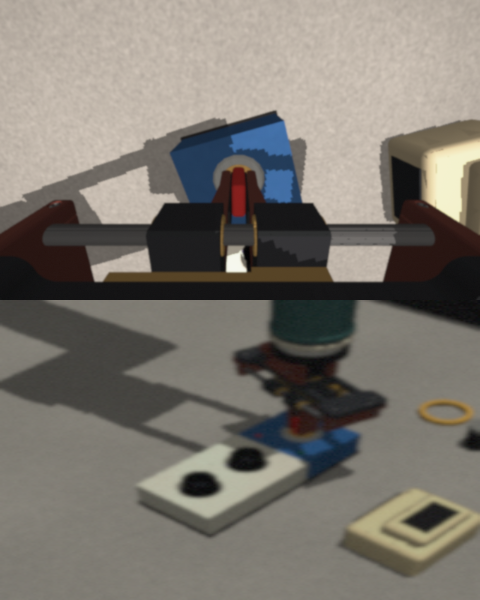

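The wrist image (upper half) shows the red bow between the fingers, seated over the plug. The scene crop (lower half) shows both cups upright in the wells, at (200,483) and (247,459). The key stopped at the expected depth, and the torque rise after 98° marks the stop.

```bash
python3 -c "
from h import *
s=st();print(s['torque'],s['grip_width'],s['time'])
print(ticket.close_job())"
```

```text
[-0.0095852   1.50214626  0.39694106] 0.009886135306705403 59.0667
the job is handed in; nothing more can be done
None
```

I handed the job in at 59.1 s with both eyecups upright in the wells and the key pushed home, turned clockwise to the stop and still gripped; the verdict wasn't shown.

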